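# Shut the sticking lid of the mason's chisel chest

### The job

Slide the lid of the chisel chest fully shut, away from the robot, so that both its ends meet the far wall of the chest. The lid binds in its grooves as soon as one end runs ahead, so push on its two red cleats by turns, a little at a time, and do not force it when it jams. Leave the mallet, the brush and the stones about the chest where they lie, and take the hand away at the end.

Things in the scene. Friction and masses are not known exactly. Their poses are not given: they have to be found in the camera images.
- chest: Wooden chisel chest, 310 mm (x) by 368 mm (y) by 84 mm high, fixed to the bench. Origin: centre of its underside; x: the way the lid shuts (away from the robot), y left, z up. The lid slides along x in grooves in the side walls, 2 mm of play a side; the lips over the grooves are 84 mm high and leave |y| < 146 mm free. The inner face of the far wall, the lid's stop, is at x = +143 mm.
- cover_edge (a point): Middle of the edge, at the top, of the fixed dark wooden board that covers the chest's near part (x from -155 to -34 mm in the chest's frame, top 86 mm above the bench). The lid slides out from beneath it; beyond it is the open well with two chisels lying in it.
- cleat_left (a point): Centre of the left (+y) red cleat on the lid, an upright block 20 mm (x) by 50 mm (y) by 35 mm high, axes as the lid's. It stands on the lid's top, from 70 to 105 mm above the bench. Shut, both cleat centres are at x = +118 mm in the chest's frame; at the start they are about 60 to 90 mm short of that, with some 50 mm free between cleats and fixed board.
- cleat_right (a point): Centre of the right (-y) red cleat, same size, 230 mm from the left one. The cleats are where the lid is pushed from behind (from the robot's side).
- lid: Pale wooden sliding lid, 190 mm (x) by 308 mm (y) by 10 mm, with brass rubbing blocks at its front corners, 0.35 to 0.65 kg; origin: centre of its underside, 60 mm above the bench; cleat centres at x = 70, y = +115 and -115 mm. Sliding takes 2 to 6 N. Pushed at one end alone, it turns until that end is about 20 mm ahead of the other and jams; pushing the other end frees it.
- offcut: Loose limestone offcut, 45 by 90 by 32 mm, lying on the chest's fixed board, top 118 mm above the bench; origin: centre of its underside. Bystander.
- mallet: Mason's mallet lying on the bench to the right, 290 mm long, 70 mm high; origin under its middle. Bystander.
- block: Limestone block 120 by 170 by 90 mm on the bench to the left; origin: centre of its underside. Bystander.
- brush: Dust brush, 200 mm long, lying on the bench to the left; origin under its middle. Bystander.

How it is judged:
At the end, for the whole second after the job is handed in: Each end of the lid is within 5 mm of the far wall (both cleat centres beyond x = 113 mm in the chest's frame) and the lid is at rest (x of each of cleat_left, cleat_right in the frame of chest above 0.113 m and linear speed of lid below 0.01 m/s); the robot touches nothing.
It fails at once if the lid is forced: more than 60 N between the robot and the lid (contact force between lid and the fingers above 60 N or contact force between lid and the arm above 60 N).
It fails at once if a bystander on the bench or on the chest is shifted by more than 40 mm (distance of any of offcut, mallet, block, brush from where it was at the start of the episode above 0.04 m).
It also fails if it takes over 67 s, if anything falls off the work surface, if the arm or the gripper's body presses on something with over 40 N, if the wrist force passes 120 N, or if a joint passes its speed limit or range.

### The arm

A 6-joint arm with a two-finger parallel gripper is mounted at the origin on the work surface. World frame = base frame: x ahead of the robot, y to its left, z up, the work surface at z = 0. Lengths are in m, angles in rad, forces in N, time in s.
With the tool pointing down it reaches from about 0.35 to 0.975 m from the base axis. Payload 4.9 kg.
Tool frame: the origin (TCP) lies at the very end of the fingers, on their centre line; the grasp point (between the pads) lies 19 mm behind it; z points along the fingers, y is the line along which they close (so a half turn about z gives the same grasp; the last joint's range is limited). The gripper opens to 85 mm and grips with 20 to 120 N. Pads are 22 mm wide; open, the fingers measure 114 mm over their backs; the gripper's body (76 mm by 85 mm) begins 54 mm behind the grasp point. The pads swing forward as they close: fully open they stand 13 mm farther back than shut.
Start: joints at [-1.239, 0.053, 1.613, -0, 1.476, -0.119], TCP at [0.272, -0.563, 0.231] pointing down, gripper open.
Joint ranges: [-3.01, 3.01], [-1.01, 2.22], [0.06, 2.58], [-1.02, 4.17], [0.09, 2.62], [-3.14, 3.14]. Speed limits (rad/s): [2.57, 2.57, 3.14, 3.14, 3.14, 3.14].

### API

Orientations are given as a rotation vector (axis times angle).
In Python, from station import * gives the robot as it stands.
- The arm moves only by the shell command python3 -m crank 'ROWS' [OPENING] [FORCE]. ROWS is JSON, a list of rows, each an object with "offset": the shift along the tool's x, y, z in m, a list of three; "twist": the turn, a rotation vector about the tool's x, y, z in degrees, a list of three. In form: [{"offset": [x, y, z], "twist": [rx, ry, rz]}, ...]. A call has 1 to 20 rows; each row is the pose to reach, as a shift and turn from the pose commanded when the call began, along the tool's axes at that moment; what a row does not reach only later rows make up. A row lasts 1/8 s, in which the tool goes at most 62.5 mm and 10.7 degrees, less where a joint would pass 70% of its speed; a pose out of reach is approached as far as the arm can. A call with a gripper value outside its range is refused whole. OPENING is the opening, from 0 (shut) to 1 (fully open), set as the call begins (- or left out, the last holds). The fingers move at their own pace and stop on an object; FORCE is the grip in N (left out, the last holds). Time passes only in rows, so rows that repeat a pose let the fingers close. It gives the time, the measured TCP pose, the force, the opening and the grip force at its end, in the units of the state.
- get_obs(): the state, without advancing time (a new reading comes with each control period).
- get_image(name): name is "scene" or "top" or "wrist"; returns the picture (420x560x3 uint8, red, green, blue); there is no depth.
- get_calibration(name): a dict with "intrinsics" (3x3 intrinsics, pixels), "k1" (the pictures are not rectified: a ray, as slopes to the right and down, at radius r is drawn at 1 + k1 r^2 times it, then the intrinsics apply), "world_from_camera" (4x4, takes a point from camera to world coordinates); the wrist camera has in their place "tool_from_camera" (4x4, takes a point from camera to tool coordinates, whose origin is the TCP and whose axes are the flange's). Camera axes: x right, y up, looking along -z (the intrinsics and any distortion apply to the point x, -y, -z); pixel columns grow to the right and rows downward; lengths in m; the calibration is good to about 2 mm. A picture is of the moment at which its call begins: read the wrist's pose just before it. get_calibration takes no time and is no camera call.
- finish_job(): hands the job in; it is judged then, once.
Trained networks look in the newest picture that a camera, given by its name, has taken for a name from the list of things; names that differ only in an ending like _2 or _b are one class to them, and where a whole thing is asked for, a point or a joint stands for the part that bears it (a point fixed in the world has none). Each returns a list of dicts, best first, with "confidence" (0 to 1); they miss things now and then, are a little off and sometimes report something else, mostly with a low value. They report only what shows in the picture. A call takes as long as a camera call.
- cut_out(query, camera): "region" (420x560 bool, what is visible of it) and "rect" ([centre column, centre row, width, height] in pixels, round what is visible of it).
The state is a dict: "t": time; "q": joint angles; "dq": joint speeds; "effort": joint torques, N m; "tool_pos": TCP position; "tool_rot": TCP orientation; "contact_force": force on the tool from outside, world axes, zero at the start; "wrist_torque": the same for the moment, N m; "opening": finger opening in m; "grip_force": force on a finger pad.
Only numpy, scipy, OpenCV 4.12 (cv2) and the standard library are available. Lean on these libraries where they do the work, as an engineer would, in place of code of your own. Each camera call takes 0.05 s, during which the arm holds its last target. There are 200 camera calls.

## Working session

There is one attempt and no reset: what is moved stays moved. The work goes in short steps, Python scripts to look and compute and a shell command to move; the robot and the scene stay as the last step left them, time stands still between calls to the robot, and variables do not carry over. Pictures are saved under pics/ and viewed, at most 10 in all, crops included, and the job is handed in when it is done.

```bash
mkdir -p pics; cat > h.py <<'E'
from station import *
import numpy as np, cv2
from scipy.spatial.transform import Rotation as R
def ray(cam,u,v):
    c=get_calibration(cam);K=np.array(c["intrinsics"])
    a=np.array([(u-K[0,2])/K[0,0],(v-K[1,2])/K[1,1]]);s=a.copy()
    for _ in range(20): s=a/(1+c["k1"]*(s@s))
    if cam=="wrist":
        o=get_obs();T=np.eye(4);T[:3,:3]=R.from_rotvec(o["tool_rot"]).as_matrix();T[:3,3]=o["tool_pos"]
        T=T@np.array(c["tool_from_camera"])
    else: T=np.array(c["world_from_camera"])
    return T[:3,3],T[:3,:3]@np.array([s[0],-s[1],-1])
def onz(cam,u,v,z):
    o,d=ray(cam,u,v);return o+d*(z-o[2])/d[2]
E
python3 - <<'E'
from h import *
for c in ["top","scene"]:
    cv2.imwrite(f"pics/{c}0.png",get_image(c)[:,:,::-1])
for q,z in [("cleat_left",.105),("lid",.07),("offcut",.118),("mallet",.05),("block",.09),("brush",.03),("chest",.084)]:
    for r in cut_out(q,"top")[:3]:
        x=r["rect"];print(q,round(r["confidence"],2),np.round(x),onz("top",x[0],x[1],z).round(3))
o=get_obs();print(o["tool_pos"],o["tool_rot"],R.from_rotvec(o["tool_rot"]).as_matrix().round(2),o["t"],get_calibration("top")["world_from_camera"])
E
```

```text
cleat_left 0.88 [258. 186. 104.  50.] [0.543 0.04  0.105]
lid 0.61 [260. 190. 101.  45.] [0.536 0.039 0.07 ]
offcut 0.87 [275. 232.  30.  16.] [ 0.407 -0.006  0.118]
offcut 0.47 [134. 262.  13.  60.] [0.329 0.408 0.118]
mallet 0.87 [434. 218.  42.  89.] [ 0.439 -0.493  0.05 ]
block 0.86 [112. 171.  65.  48.] [0.607 0.484 0.09 ]
brush 0.55 [134. 264.  17.  62.] [0.326 0.435 0.03 ]
chest 0.97 [262. 198. 140. 116.] [0.512 0.032 0.084]
[ 0.27229531 -0.5624799   0.23116375] [-3.06189273e+00 -7.02120520e-01  7.34105306e-05] [[ 0.9   0.44 -0.  ]
 [ 0.44 -0.9   0.  ]
 [ 0.   -0.   -1.  ]] 0.45 [[-0.02969727  0.99391112 -0.10610729  0.31795767]
 [-0.99955524 -0.02924076  0.00585588 -0.02202011]
 [ 0.00271757  0.106234    0.99433744  1.57737615]
 [ 0.          0.          0.          1.        ]]
```

View pics/top0.png

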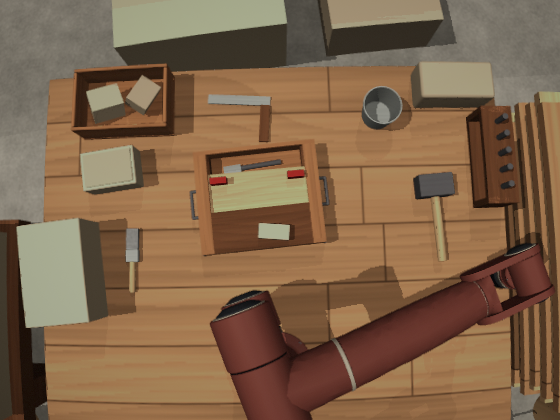

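View pics/scene0.png

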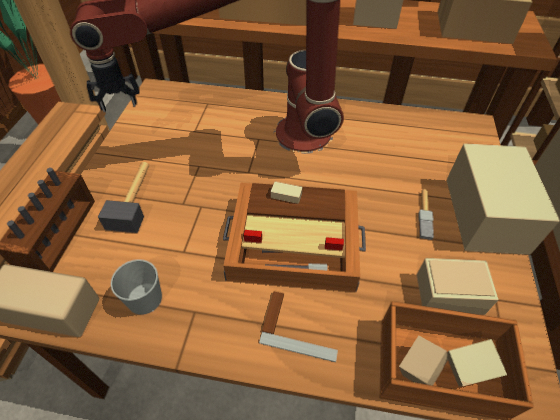

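Both views agree: the chest lies nearly square to the robot, with cleats at about (218,181) and (296,174) in top. The offcut is on the board at (274,231), the mallet is right, and the block and brush are left. Next I get the chest's yaw and the cleat positions.

```bash
python3 - <<'E'
from h import *
get_image("top")
r=cut_out("chest","top")[0]
m=r["region"].astype(np.uint8);cs=max(cv2.findContours(m,0,2)[0],key=len)
b=cv2.boxPoints(cv2.minAreaRect(cs));print(b.round(1))
P=np.array([onz("top",*p,.084) for p in b]);print(P.round(3),P.mean(0).round(3))
for i in range(4): d=P[i]-P[i-1];print(np.linalg.norm(d).round(3),np.degrees(np.arctan2(d[1],d[0])).round(1))
get_image("scene")
for cam in["top","scene"]:
    im=get_image(cam).astype(int);red=((im[...,0]>120)&(im[...,1]<50)&(im[...,2]<60)).astype(np.uint8)
    n,l,s,c=cv2.connectedComponentsWithStats(red)
    for i in range(1,n):
        if s[i,4]>20: print(cam,s[i],c[i].round(1),onz(cam,*c[i],.1).round(3))
for cam in["scene"]:
  for r in cut_out("chest",cam)[:1]: 
    m=r["region"].astype(np.uint8);cs=max(cv2.findContours(m,0,2)[0],key=len);print(cv2.approxPolyDP(cv2.convexHull(cs),5,True)[:,0].tolist())
E
```

```text
[[184.1 151.2]
 [322.3 136.4]
 [333.7 242.4]
 [195.4 257.2]]
[[ 0.66   0.263  0.084]
 [ 0.692 -0.155  0.084]
 [ 0.373 -0.176  0.084]
 [ 0.341  0.232  0.084]] [0.517 0.041 0.084]
0.32 5.6
0.419 -85.6
0.32 -176.2
0.409 94.5
top [288 170  16   7  89] [295.3 173.1] [ 0.579 -0.069  0.1  ]
top [210 177  16   7  85] [217.4 180.2] [0.565 0.161 0.1  ]
scene [244 230  18   7  93] [252.4 233. ] [ 0.575 -0.07   0.1  ]
scene [326 238  18   7  95] [334.3 240.7] [0.561 0.161 0.1  ]
[[240, 185], [354, 192], [365, 241], [356, 290], [226, 280], [223, 237]]
```

```bash
python3 -m crank '[{"offset":[0.02,-0.02,-0.05],"twist":[0,0,2]},{"offset":[0.06,-0.06,-0.05],"twist":[0,0,5]},{"offset":[0.10,-0.107,-0.05],"twist":[0,0,8]},{"offset":[0.14,-0.15,-0.05],"twist":[0,0,11]},{"offset":[0.18,-0.19,-0.05],"twist":[0,0,14]},{"offset":[0.22,-0.235,-0.05],"twist":[0,0,17]},{"offset":[0.26,-0.28,-0.05],"twist":[0,0,19]},{"offset":[0.30,-0.32,-0.05],"twist":[0,0,21.3]},{"offset":[0.34,-0.363,-0.05],"twist":[0,0,21.3]},{"offset":[0.38,-0.406,-0.05],"twist":[0,0,21.3]},{"offset":[0.42,-0.449,-0.05],"twist":[0,0,21.3]},{"offset":[0.436,-0.466,-0.05],"twist":[0,0,21.3]},{"offset":[0.436,-0.466,-0.05],"twist":[0,0,21.3]},{"offset":[0.436,-0.466,-0.05],"twist":[0,0,21.3]}]' 0
python3 - <<'E'
from h import *
o=get_obs();im=get_image("wrist");cv2.imwrite("pics/w1.png",im[:,:,::-1]);print(o["t"],o["tool_pos"],o["contact_force"],R.from_rotvec(o["tool_rot"]).as_matrix().round(3))
print(np.array(get_calibration("wrist")["tool_from_camera"]).round(3))
E
```

```text
t: 2.5
tool_pos: [0.4616, 0.0463, 0.2813]
tool_rot: [3.139, 0.124, -0.0]
contact_force: [-0.0, 1.2, 0.2]
opening: -0.0003
grip_force: 0.0
2.5 [0.46157852 0.04630926 0.28133926] [-0.02852971  1.24019285  0.15295248] [[ 0.997  0.079 -0.   ]
 [ 0.079 -0.997 -0.   ]
 [-0.     0.    -1.   ]]
[[ 0.001  0.95   0.313  0.081]
 [ 1.    -0.001 -0.     0.001]
 [ 0.     0.313 -0.95  -0.142]
 [ 0.     0.     0.     1.   ]]
```

View pics/w1.png

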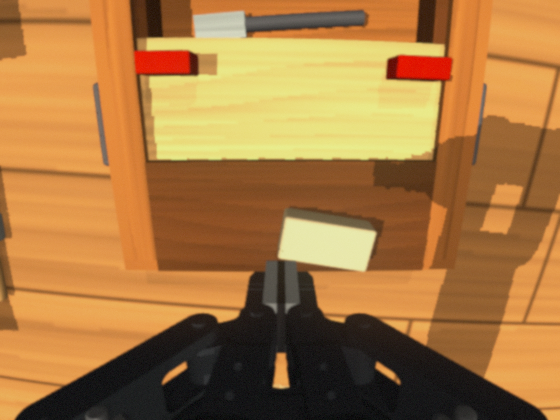

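The wrist view shows the board edge at row 160, columns 150–435, level with the picture. The chest's near corners are at (127,270) and (456,269), and the cleats' near edges are at about (165,73) and (423,80).

```bash
cat > m.py <<'E'
from h import *
def cleats(fr):
    o=get_obs();im=get_image("wrist").astype(int);red=((im[...,0]>110)&(im[...,1]<60)&(im[...,2]<60)).astype(np.uint8)
    n,l,s,c=cv2.connectedComponentsWithStats(red);x0,y0,th=fr;out=[]
    for i in range(1,n):
        if s[i,4]>150:
            near=onz("wrist",c[i][0],s[i,1]+s[i,3],.105) if 0 else None
            vs,us=np.where(l==i);bot=np.percentile(vs,98)+.5;mid=us.mean()
            p=onz("wrist",mid,bot,.105)-[x0,y0,0];q=onz("wrist",mid,bot,.070)-[x0,y0,0]
            f=lambda p:np.round([p[0]*np.cos(th)+p[1]*np.sin(th),-p[0]*np.sin(th)+p[1]*np.cos(th)],4)
            print(s[i],"near edge chest xy if z=.105",f(p),"if .070",f(q))
    return im
E
python3 - <<'E'
from m import *
pts={"edgeL":(150,160,.086),"edgeR":(435,160,.086),"nl":(127,270,.084),"nr":(456,269,.084)}
W={k:onz("wrist",*v) for k,v in pts.items()}
for k in W:print(k,W[k].round(4))
mid=(W["edgeL"]+W["edgeR"])/2;
d=W["edgeL"]-W["edgeR"];d2=W["nl"]-W["nr"]
print("wid",np.linalg.norm(d),np.linalg.norm(d2))
th=np.arctan2(-d[0],d[1]);th2=np.arctan2(-d2[0],d2[1]);print(th,th2)
t=(th+th2)/2;ex=np.array([np.cos(t),np.sin(t),0])
print("origin from edge",mid+.034*ex,"from near",(W["nl"]+W["nr"])/2+.155*ex)
c=mid+.034*ex
cleats((c[0],c[1],t))
E
```

```text
edgeL [0.4729 0.1762 0.086 ]
edgeR [ 0.4955 -0.1063  0.086 ]
nl [0.3466 0.2083 0.084 ]
nr [ 0.3765 -0.1587  0.084 ]
wid 0.28339056769088306 0.36826233341259024
0.07980170712241429 0.08123245054549984
origin from edge [0.51813273 0.03767528 0.086     ] from near [0.51603383 0.03725557 0.084     ]
[ 134   50   57   25 1259] near edge chest xy if z=.105 [0.0451 0.1157] if .070 [0.0473 0.1271]
[ 394   56   58   25 1260] near edge chest xy if z=.105 [ 0.0409 -0.1133] if .070 [ 0.0426 -0.1271]
```

```bash
python3 -m crank '[{"offset":[0.03,-0.04,0],"twist":[0,0,0]},{"offset":[0.06,-0.08,0],"twist":[0,0,0]},{"offset":[0.076,-0.092,0.03],"twist":[0,0,0]},{"offset":[0.076,-0.092,0.07],"twist":[0,0,0]},{"offset":[0.076,-0.092,0.11],"twist":[0,0,0]},{"offset":[0.076,-0.092,0.15],"twist":[0,0,0]},{"offset":[0.076,-0.092,0.18],"twist":[0,0,0]},{"offset":[0.076,-0.092,0.196],"twist":[0,0,0]},{"offset":[0.076,-0.092,0.196],"twist":[0,0,0]}]' 0
python3 - <<'E'
from m import *
c=(.517,.0375,.08);im=cleats(c);o=get_obs();print(o["tool_pos"])
cv2.imwrite("pics/w2.png",im[:,:,::-1].astype(np.uint8))
E
```

```text
t: 3.72
tool_pos: [0.5297, 0.1438, 0.0844]
tool_rot: [3.139, 0.122, -0.003]
contact_force: [0.8, -0.3, 0.1]
opening: 0.0005
grip_force: 0.0
[ 182  185  133   60 6274] near edge chest xy if z=.105 [0.049  0.1169] if .070 [0.0338 0.1205]
[0.53064428 0.14412781 0.08585666]
```

View pics/w2.png

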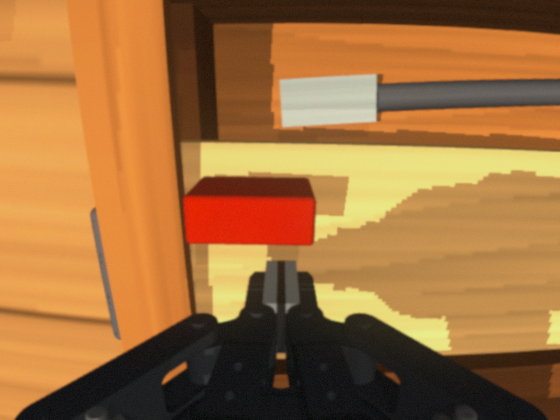

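The hand is behind the left cleat (front face at columns 187–315), with the tip just short of it at (281,262).

```bash
python3 -m crank '[{"offset":[0.006,0,0],"twist":[0,0,0]},{"offset":[0.010,0,0],"twist":[0,0,0]},{"offset":[0.013,0,0],"twist":[0,0,0]},{"offset":[0.016,0,0],"twist":[0,0,0]},{"offset":[0.018,0,0],"twist":[0,0,0]},{"offset":[0.020,0,0],"twist":[0,0,0]}]'
```

```text
t: 4.53
tool_pos: [0.5499, 0.1464, 0.0852]
tool_rot: [-3.139, -0.124, 0.001]
contact_force: [-3.7, 1.1, 3.8]
opening: -0.0
grip_force: 2.3
```

```bash
python3 -m crank '[{"offset":[-0.012,0,0],"twist":[0,0,0]},{"offset":[-0.024,0.01,0],"twist":[0,0,0]},{"offset":[-0.024,0.05,0],"twist":[0,0,0]},{"offset":[-0.024,0.1,0],"twist":[0,0,0]},{"offset":[-0.024,0.15,0],"twist":[0,0,0]},{"offset":[-0.024,0.195,0],"twist":[0,0,0]},{"offset":[-0.020,0.210,0],"twist":[0,0,0]},{"offset":[-0.014,0.210,0],"twist":[0,0,0]},{"offset":[-0.010,0.210,0],"twist":[0,0,0]},{"offset":[-0.006,0.210,0],"twist":[0,0,0]},{"offset":[-0.002,0.210,0],"twist":[0,0,0]},{"offset":[0.002,0.210,0],"twist":[0,0,0]},{"offset":[0.005,0.210,0],"twist":[0,0,0]}]'
python3 - <<'E'
from m import *
cleats((.517,.0375,.08))
E
```

```text
t: 6.15
tool_pos: [0.5717, -0.0624, 0.0851]
tool_rot: [-3.139, -0.125, 0.001]
contact_force: [-3.5, 0.5, 2.9]
opening: -0.0002
grip_force: 1.8
[ 243  230  126   47 5673] near edge chest xy if z=.105 [ 0.0599 -0.1145] if .070 [ 0.0406 -0.1173]
```

```bash
python3 -m crank '[{"offset":[-0.010,0,0],"twist":[0,0,0]},{"offset":[-0.019,-0.01,0],"twist":[0,0,0]},{"offset":[-0.019,-0.05,0],"twist":[0,0,0]},{"offset":[-0.019,-0.1,0],"twist":[0,0,0]},{"offset":[-0.019,-0.15,0],"twist":[0,0,0]},{"offset":[-0.019,-0.195,0],"twist":[0,0,0]},{"offset":[-0.014,-0.210,0],"twist":[0,0,0]},{"offset":[-0.008,-0.210,0],"twist":[0,0,0]},{"offset":[-0.004,-0.210,0],"twist":[0,0,0]},{"offset":[0.000,-0.210,0],"twist":[0,0,0]},{"offset":[0.004,-0.210,0],"twist":[0,0,0]},{"offset":[0.008,-0.210,0],"twist":[0,0,0]},{"offset":[0.012,-0.210,0],"twist":[0,0,0]}]'
python3 - <<'E'
from m import *
cleats((.517,.0375,.08))
E
```

```text
t: 7.82
tool_pos: [0.5671, 0.1472, 0.0851]
tool_rot: [3.139, 0.124, -0.001]
contact_force: [-4.0, -1.6, 2.1]
opening: -0.0005
grip_force: 1.7
[ 187  224  127   53 5746] near edge chest xy if z=.105 [0.0727 0.1168] if .070 [0.0534 0.1203]
```

```bash
python3 -m crank '[{"offset":[-0.012,0,0],"twist":[0,0,0]},{"offset":[-0.024,0.01,0],"twist":[0,0,0]},{"offset":[-0.024,0.05,0],"twist":[0,0,0]},{"offset":[-0.024,0.1,0],"twist":[0,0,0]},{"offset":[-0.024,0.15,0],"twist":[0,0,0]},{"offset":[-0.024,0.195,0],"twist":[0,0,0]},{"offset":[-0.018,0.210,0],"twist":[0,0,0]},{"offset":[-0.013,0.210,0],"twist":[0,0,0]},{"offset":[-0.009,0.210,0],"twist":[0,0,0]},{"offset":[-0.005,0.210,0],"twist":[0,0,0]},{"offset":[-0.001,0.210,0],"twist":[0,0,0]},{"offset":[0.003,0.210,0],"twist":[0,0,0]},{"offset":[0.007,0.210,0],"twist":[0,0,0]}]'
python3 - <<'E'
from m import *
cleats((.517,.0375,.08))
E
```

```text
t: 9.5
tool_pos: [0.5907, -0.061, 0.0851]
tool_rot: [-3.139, -0.125, 0.001]
contact_force: [-3.8, 0.8, 0.6]
opening: 0.0004
grip_force: 1.8
[ 243  230  126   47 5621] near edge chest xy if z=.105 [ 0.0795 -0.1146] if .070 [ 0.0603 -0.1173]
```

```bash
python3 -m crank '[{"offset":[-0.010,0,0],"twist":[0,0,0]},{"offset":[-0.019,-0.01,0],"twist":[0,0,0]},{"offset":[-0.019,-0.05,0],"twist":[0,0,0]},{"offset":[-0.019,-0.1,0],"twist":[0,0,0]},{"offset":[-0.019,-0.15,0],"twist":[0,0,0]},{"offset":[-0.019,-0.195,0],"twist":[0,0,0]},{"offset":[-0.014,-0.210,0],"twist":[0,0,0]},{"offset":[-0.008,-0.210,0],"twist":[0,0,0]},{"offset":[-0.004,-0.210,0],"twist":[0,0,0]},{"offset":[0.000,-0.210,0],"twist":[0,0,0]},{"offset":[0.004,-0.210,0],"twist":[0,0,0]},{"offset":[0.008,-0.210,0],"twist":[0,0,0]},{"offset":[0.012,-0.210,0],"twist":[0,0,0]}]'
python3 -m crank '[{"offset":[-0.012,0,0],"twist":[0,0,0]},{"offset":[-0.024,0.01,0],"twist":[0,0,0]},{"offset":[-0.024,0.05,0],"twist":[0,0,0]},{"offset":[-0.024,0.1,0],"twist":[0,0,0]},{"offset":[-0.024,0.15,0],"twist":[0,0,0]},{"offset":[-0.024,0.195,0],"twist":[0,0,0]},{"offset":[-0.018,0.210,0],"twist":[0,0,0]},{"offset":[-0.013,0.210,0],"twist":[0,0,0]},{"offset":[-0.009,0.210,0],"twist":[0,0,0]},{"offset":[-0.005,0.210,0],"twist":[0,0,0]},{"offset":[-0.001,0.210,0],"twist":[0,0,0]},{"offset":[0.003,0.210,0],"twist":[0,0,0]},{"offset":[0.007,0.210,0],"twist":[0,0,0]}]'
python3 - <<'E'
from m import *
cleats((.517,.0375,.08))
E
```

```text
t: 11.18
tool_pos: [0.586, 0.1487, 0.0851]
tool_rot: [3.139, 0.124, -0.001]
contact_force: [-3.4, -2.1, 1.7]
opening: -0.0003
grip_force: 1.8
t: 12.8
tool_pos: [0.6096, -0.0594, 0.0851]
tool_rot: [-3.139, -0.125, 0.001]
contact_force: [-5.2, 0.4, 1.1]
opening: -0.0003
grip_force: 1.8
[ 243  229  126   48 5642] near edge chest xy if z=.105 [ 0.0981 -0.1146] if .070 [ 0.0787 -0.1174]
```

```bash
python3 -m crank '[{"offset":[-0.010,0,0],"twist":[0,0,0]},{"offset":[-0.019,-0.01,0],"twist":[0,0,0]},{"offset":[-0.019,-0.05,0],"twist":[0,0,0]},{"offset":[-0.019,-0.1,0],"twist":[0,0,0]},{"offset":[-0.019,-0.15,0],"twist":[0,0,0]},{"offset":[-0.019,-0.195,0],"twist":[0,0,0]},{"offset":[-0.014,-0.210,0],"twist":[0,0,0]},{"offset":[-0.008,-0.210,0],"twist":[0,0,0]},{"offset":[-0.004,-0.210,0],"twist":[0,0,0]},{"offset":[0.000,-0.210,0],"twist":[0,0,0]},{"offset":[0.004,-0.210,0],"twist":[0,0,0]},{"offset":[0.007,-0.210,0],"twist":[0,0,0]}]'
python3 -m crank '[{"offset":[-0.012,0,0],"twist":[0,0,0]},{"offset":[-0.021,0.01,0],"twist":[0,0,0]},{"offset":[-0.021,0.05,0],"twist":[0,0,0]},{"offset":[-0.021,0.1,0],"twist":[0,0,0]},{"offset":[-0.021,0.15,0],"twist":[0,0,0]},{"offset":[-0.021,0.195,0],"twist":[0,0,0]},{"offset":[-0.016,0.210,0],"twist":[0,0,0]},{"offset":[-0.011,0.210,0],"twist":[0,0,0]},{"offset":[-0.007,0.210,0],"twist":[0,0,0]},{"offset":[-0.004,0.210,0],"twist":[0,0,0]},{"offset":[-0.001,0.210,0],"twist":[0,0,0]},{"offset":[0.001,0.210,0],"twist":[0,0,0]}]'
python3 - <<'E'
from m import *
cleats((.517,.0375,.08))
E
```

```text
t: 14.35
tool_pos: [0.5999, 0.1493, 0.0852]
tool_rot: [3.139, 0.123, -0.002]
contact_force: [-3.8, -1.7, 2.8]
opening: 0.0002
grip_force: 1.9
t: 15.85
tool_pos: [0.6171, -0.0583, 0.0851]
tool_rot: [-3.138, -0.125, 0.003]
contact_force: [-3.1, 1.7, 2.5]
opening: -0.0
grip_force: 1.8
[ 244  230  127   47 5625] near edge chest xy if z=.105 [ 0.1055 -0.1146] if .070 [ 0.0861 -0.1174]
```

Now small gentle steps, a millimetre at a time, watching the force for the stop.

```bash
python3 -m crank '[{"offset":[0.001,0,0],"twist":[0,0,0]},{"offset":[0.002,0,0],"twist":[0,0,0]},{"offset":[0.003,0,0],"twist":[0,0,0]}]'
python3 -m crank '[{"offset":[-0.010,0,0],"twist":[0,0,0]},{"offset":[-0.019,-0.01,0],"twist":[0,0,0]},{"offset":[-0.019,-0.05,0],"twist":[0,0,0]},{"offset":[-0.019,-0.1,0],"twist":[0,0,0]},{"offset":[-0.019,-0.15,0],"twist":[0,0,0]},{"offset":[-0.019,-0.195,0],"twist":[0,0,0]},{"offset":[-0.014,-0.210,0],"twist":[0,0,0]},{"offset":[-0.009,-0.210,0],"twist":[0,0,0]},{"offset":[-0.006,-0.210,0],"twist":[0,0,0]},{"offset":[-0.003,-0.210,0],"twist":[0,0,0]},{"offset":[-0.001,-0.210,0],"twist":[0,0,0]},{"offset":[0.001,-0.210,0],"twist":[0,0,0]}]'
python3 - <<'E'
from m import *
im=cleats((.517,.0375,.08));cv2.imwrite("pics/w3.png",im[:,:,::-1].astype(np.uint8))
E
```

```text
t: 16.27
tool_pos: [0.62, -0.0588, 0.085]
tool_rot: [-3.139, -0.124, 0.003]
contact_force: [-5.5, 2.8, 1.0]
opening: -0.0
grip_force: 2.6
t: 17.77
tool_pos: [0.6041, 0.1496, 0.0851]
tool_rot: [3.138, 0.123, -0.005]
contact_force: [-9.6, -3.6, 6.8]
opening: -0.0003
grip_force: 4.9
[ 187  230  128   47 5642] near edge chest xy if z=.105 [0.1088 0.1158] if .070 [0.0893 0.1192]
```

View pics/w3.png

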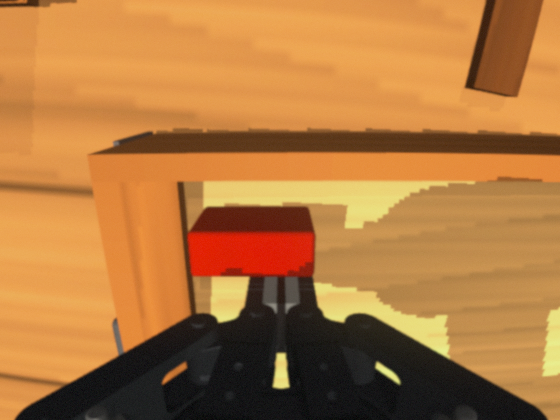

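The left cleat's front face is at columns 190–315, and no gap shows between the lid and the far wall at row 181. The force has risen to about 10 N. I'll confirm the stop with small nudges on each side.

```bash
python3 -m crank '[{"offset":[0.001,0,0],"twist":[0,0,0]},{"offset":[0.002,0,0],"twist":[0,0,0]},{"offset":[0.002,0,0],"twist":[0,0,0]}]'
python3 -m crank '[{"offset":[-0.010,0,0],"twist":[0,0,0]},{"offset":[-0.019,0.01,0],"twist":[0,0,0]},{"offset":[-0.019,0.05,0],"twist":[0,0,0]},{"offset":[-0.019,0.1,0],"twist":[0,0,0]},{"offset":[-0.019,0.15,0],"twist":[0,0,0]},{"offset":[-0.019,0.195,0],"twist":[0,0,0]},{"offset":[-0.014,0.210,0],"twist":[0,0,0]},{"offset":[-0.009,0.210,0],"twist":[0,0,0]},{"offset":[-0.006,0.210,0],"twist":[0,0,0]},{"offset":[-0.004,0.210,0],"twist":[0,0,0]},{"offset":[-0.002,0.210,0],"twist":[0,0,0]},{"offset":[-0.001,0.210,0],"twist":[0,0,0]}]'
```

```text
t: 18.2
tool_pos: [0.6041, 0.1496, 0.0851]
tool_rot: [3.137, 0.124, -0.013]
contact_force: [-12.7, -4.7, 8.2]
opening: -0.0001
grip_force: 6.3
t: 19.7
tool_pos: [0.621, -0.0577, 0.0851]
tool_rot: [-3.138, -0.126, 0.008]
contact_force: [-8.6, 1.4, 6.0]
opening: 0.0001
grip_force: 4.4
```

```bash
python3 -m crank '[{"offset":[0.001,0,0],"twist":[0,0,0]},{"offset":[0.002,0,0],"twist":[0,0,0]},{"offset":[0.002,0,0],"twist":[0,0,0]}]'
python3 -m crank '[{"offset":[-0.012,0,0],"twist":[0,0,0]},{"offset":[-0.025,-0.01,0],"twist":[0,0,0]},{"offset":[-0.025,-0.05,-0.02],"twist":[0,0,0]},{"offset":[-0.035,-0.09,-0.06],"twist":[0,0,0]},{"offset":[-0.055,-0.10,-0.11],"twist":[0,0,0]},{"offset":[-0.075,-0.10,-0.16],"twist":[0,0,0]},{"offset":[-0.085,-0.10,-0.20],"twist":[0,0,0]},{"offset":[-0.085,-0.10,-0.20],"twist":[0,0,0]},{"offset":[-0.085,-0.10,-0.20],"twist":[0,0,0]}]'
python3 - <<'E'
from m import *
im=cleats((.517,.0375,.08));cv2.imwrite("pics/w4.png",im[:,:,::-1].astype(np.uint8))
E
```

```text
t: 20.08
tool_pos: [0.6209, -0.0577, 0.0851]
tool_rot: [-3.137, -0.126, 0.016]
contact_force: [-14.4, 1.2, 9.8]
opening: 0.0003
grip_force: 7.4
t: 21.2
tool_pos: [0.5313, 0.0347, 0.2844]
tool_rot: [-3.139, -0.125, 0.001]
contact_force: [0.5, 0.3, -0.7]
opening: -0.0001
grip_force: 0.0
[ 119   61   55   24 1193] near edge chest xy if z=.105 [0.1067 0.1152] if .070 [0.108  0.1283]
[ 376   60   57   25 1239] near edge chest xy if z=.105 [ 0.1065 -0.1137] if .070 [ 0.1078 -0.1256]
```

View pics/w4.png

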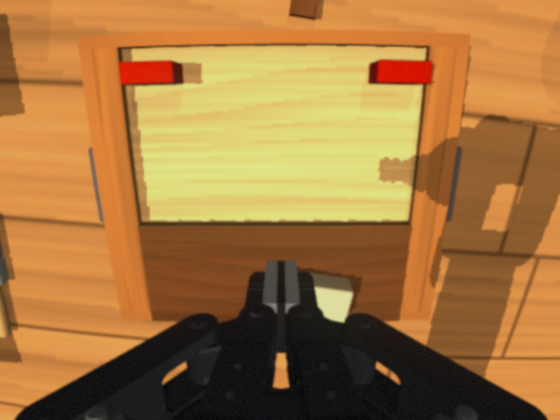

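The lid sits flush with the far wall at row 46. Both cleats are level at rows 60–84, with near faces at about 0.107 m (0.108 m when shut), the offcut is in place, and the hand is clear.

```bash
python3 -c "
from station import *
print(finish_job())"
```

```text
the job is handed in; nothing more can be done
None
```

The lid is fully shut: both ends stopped against the far wall, with the cleat centres measured at about x = +117 mm (113 mm needed). The peak push I read was about 17 N, the hand is clear of everything, and the job was handed in at about 21 s; I never touched the bystanders, though only the offcut was visible in the last picture.

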